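Clear the painting table: cups to the kiln shelf, paints to their bays, tool to its tray

TASK

Clear the pottery-painting table: stand the two painted cups upright on the kiln shelf, wholly on it and with a clear gap between them, stand each paint jar upright in the caddy bay whose floor matches its lid, and lay the trimming tool flat on the floor of the grey tool tray. Set the painted cups down without dropping or tipping them, and leave the unpainted cup where it stands.

Things in the scene. Friction and masses are not known exactly. Their poses are not given: they have to be found in the camera images.
- cup_blue: Straight-sided cup, 56 mm across, 70 mm high, open at the top (wall 4 mm), standing on its 52 mm foot; its side can be gripped across the outside. Origin: centre of its underside, z up along its axis. Cream clay painted with blue flowers, with a blue rim; cream inside. Loose, about 0.13 kg.
- cup_pink: Straight-sided cup, 56 mm across, 70 mm high, open at the top (wall 4 mm), standing on its 52 mm foot; its side can be gripped across the outside. Origin: centre of its underside, z up along its axis. Cream clay painted with pink flowers, with a pink rim; cream inside. Loose, about 0.13 kg.
- cup_plain: Straight-sided cup, 56 mm across, 70 mm high, open at the top (wall 4 mm), standing on its 52 mm foot; its side can be gripped across the outside. Origin: centre of its underside, z up along its axis. The unpainted one: bare reddish-brown clay inside and out. Loose; it stays where it is.
- jar_red: Closed round paint jar, 44 mm in diameter for its whole height of 60 mm, standing upright, white body. Origin: centre of its underside, z up along its axis. Red lid (the top 14 mm) and red band. Loose, about 0.09 kg.
- jar_blue: Closed round paint jar, 44 mm in diameter for its whole height of 60 mm, standing upright, white body. Origin: centre of its underside, z up along its axis. Blue lid (the top 14 mm) and blue band. Loose, about 0.09 kg.
- trimmer: Double-ended clay trimming tool lying flat: a brown wooden handle 72 mm long, 18 mm wide and 16 mm high, with a brass ferrule and a flat steel wire loop at each end, 130 mm long and 22 mm wide over all. Origin: middle of its length, on the underside of the handle; x along its length, z up. Its centre of mass is at mid-length, where it is gripped across the 18 mm. Loose, about 0.05 kg.
- batt: Kiln shelf: a plain grey-beige ceramic slab lying on the table, 110 mm (x) by 180 mm (y), 15 mm thick, fixed. Origin: centre of its underside, so its top is at z = 15 mm. The two painted cups fit side by side along y, for instance centred at y = +45 and -45 mm.
- caddy: Yellow open paint caddy, 100 mm (x) by 170 mm (y), 30 mm high, walls and floor 4 mm, fixed. A wall across its middle (at y = 0) makes two bays, each 92 mm by 79 mm inside, centred at y = +41.5 mm (red floor) and y = -41.5 mm (blue floor). Origin: centre of its underside; the bay floors are at z = 4 mm.
- tray: Grey open tool tray without divisions, 90 mm (x) by 180 mm (y), 22 mm high, walls and floor 4 mm, fixed. Origin: centre of its underside; the floor is at z = 4 mm. The trimming tool fits only lengthways, along y.

How it is judged (in metres and radians):
At the end, for the whole second after the job is handed in: Painted cups upright on the kiln shelf, centres within 31 mm (x) and 66 mm (y) of its middle and over 60 mm apart; red jar upright in the red bay, blue in the blue; trimming tool flat on the tray floor; unpainted cup upright within 20 mm of its start; all released and at rest (x of cup_blue in the frame of batt between -0.031 and 0.031 m and y of cup_blue in the frame of batt between -0.066 and 0.066 m and z of cup_blue in the frame of batt between 0.011 and 0.02 m and angle between each of cup_blue, cup_pink's own z axis and vertical below 0.08 rad and linear speed of each of cup_blue, cup_pink, jar_red, jar_blue, trimmer below 0.02 m/s and angular speed of each of cup_blue, cup_pink, jar_red, jar_blue, trimmer below 0.2 rad/s and contact force between the fingers and cup_blue below 0.05 N and x of cup_pink in the frame of batt between -0.031 and 0.031 m and y of cup_pink in the frame of batt between -0.066 and 0.066 m and z of cup_pink in the frame of batt between 0.011 and 0.02 m and contact force between the fingers and cup_pink below 0.05 N and horizontal distance between cup_blue and cup_pink above 0.06 m and x of jar_red in the frame of caddy between -0.032 and 0.032 m and y of jar_red in the frame of caddy between 0.018 and 0.066 m and z of jar_red in the frame of caddy between 0.001 and 0.009 m and angle between each of jar_red, jar_blue's own z axis and vertical below 0.12 rad and contact force between the fingers and jar_red below 0.05 N and x of jar_blue in the frame of caddy between -0.032 and 0.032 m and y of jar_blue in the frame of caddy between -0.066 and -0.018 m and z of jar_blue in the frame of caddy between 0.001 and 0.009 m and contact force between the fingers and jar_blue below 0.05 N and x of trimmer in the frame of tray between -0.036 and 0.036 m and y of trimmer in the frame of tray between -0.035 and 0.035 m and z of trimmer in the frame of tray between 0.001 and 0.01 m and angle between trimmer's own x axis and vertical between 1.47 and 1.67 rad and contact force between the fingers and trimmer below 0.05 N and distance of cup_plain from where it was at the start of the episode below 0.02 m and angle between cup_plain's own z axis and vertical below 0.1 rad); the robot touches nothing.
It fails at once if the unpainted cup is moved (distance of cup_plain from where it was at the start of the episode above 0.02 m).
It fails at once if the blue painted cup is dropped (falls free by more than about 18 mm) or thrown (linear speed of cup_blue above 0.6 m/s and contact force between the fingers and cup_blue below 0.01 N).
It fails at once if the blue painted cup is tipped over (angle between cup_blue's own z axis and vertical above 0.7 rad).
It fails at once if the pink painted cup is dropped (falls free by more than about 18 mm) or thrown (linear speed of cup_pink above 0.6 m/s and contact force between the fingers and cup_pink below 0.01 N).
It fails at once if the pink painted cup is tipped over (angle between cup_pink's own z axis and vertical above 0.7 rad).
It also fails if it takes over 122 s, if anything falls off the work surface, if the arm or the gripper's body presses on something with over 40 N, if the wrist force passes 120 N, or if a joint passes its speed limit or range.

ROBOT

A 6-joint arm with a two-finger parallel gripper is mounted at the origin on the work surface. World frame = base frame: x ahead of the robot, y to its left, z up, the work surface at z = 0. Lengths are in m, angles in degrees, forces in N, time in s.
With the tool pointing down it reaches from about 0.275 to 0.75 m from the base axis. Payload 10.2 kg.
Tool frame: the origin (TCP) lies midway between the tips of the shut fingers; the grasp point (between the pads) lies pinch_z behind it (pinch_z is the distance from the TCP to the grasp point, in m); z points along the fingers, y is the line along which they close (so a half turn about z gives the same grasp; the last joint's range is limited). The gripper opens to 85 mm and grips with 20 to 120 N. Pads are 22 mm wide; open, the fingers measure 114 mm over their backs; the gripper's body (76 mm by 85 mm) begins 54 mm behind the grasp point. The pads swing forward as they close: fully open they stand 13 mm farther back than shut.
Start: joints at [-89.175, 17.928, 85.812, -0, 76.261, -12.8], TCP at [0.124, -0.51, 0.231] pointing down, gripper open.
Joint ranges: [-168.41, 168.41], [-55.51, 124.54], [10.69, 146.95], [-70.63, 250.63], [1, 178], [-165.06, 165.06]. Speed limits (degrees/s): [136.94, 136.94, 172.46, 180, 180, 180].

INTERFACE

Orientations are given as a 3x3 rotation matrix whose columns are the frame's x, y, z axes.
In Python, from bench import * gives the robot as it stands. The module is installed in compiled form; this text tells all that it offers.
- The arm moves only by the tool drive_tool, never from a script. Its argument "plan" is one flat list of numbers, 4 for each row, row after row: the shift along the tool's x, y, z in units of 120 mm (1.0 is 120 mm), then the turn about the tool's z in units of pi rad (1.0 is pi rad). In form: [tx, ty, tz, twist, tx, ty, tz, twist, ...]. A call has 1 to 12 rows; each row is the pose to reach, as a shift and turn from the pose commanded when the call began, along the tool's axes at that moment, turning the shorter way round; what a row does not reach only later rows make up. A row lasts 1/8 s, in which the tool goes at most 62.5 mm and 10.7 degrees, less where a joint would pass 70% of its speed; a pose out of reach is approached as far as the arm can. A call with a number of a shift or a turn outside -1 to 1 is refused whole. A call with a gripper value outside its range is refused whole. "hand" is the finger opening in mm, from 0 to 85.4, set as the call begins (left out, the last holds). The fingers move at their own pace and stop on an object; the grip force is fixed at half the most. Time passes only in rows, so rows that repeat a pose let the fingers close. It gives the time, the measured TCP pose, the force, the opening and the grip force at its end, in the units of the state.
- get_state(): the state, without advancing time (a new reading comes with each control period).
- snapshot(name): name is "side" or "top" or "wrist"; returns the picture (480x640x3 uint8, red, green, blue); there is no depth.
- camera_info(name): a dict with "fovy" (degrees; the focal length in pixels is half the picture's height over the tangent of half this angle, whatever the lens; pixels are square), "cx", "cy" (the principal point, pixels), "k1" (the pictures are not rectified: a ray, as slopes to the right and down, at radius r is drawn at 1 + k1 r^2 times it, then the intrinsics apply), "pose" (4x4, takes a point from camera to world coordinates). Camera axes: x right, y up, looking along -z (the intrinsics and any distortion apply to the point x, -y, -z); pixel columns grow to the right and rows downward; lengths in m; the calibration is good to about 2 mm. A picture is of the moment at which its call begins: read the wrist's pose just before it. camera_info takes no time and is no camera call; for the wrist camera it gives the pose at the moment of the call.
- close_job(): hands the job in; it is judged then, once.
Trained networks look in the newest picture that a camera, given by its name, has taken for a name from the list of things; names that differ only in an ending like _2 or _b are one class to them, and where a whole thing is asked for, a point or a joint stands for the part that bears it (a point fixed in the world has none). Each returns a list of dicts, best first, with "p" (0 to 1); they miss things now and then, are a little off and sometimes report something else, mostly with a low value. They report only what shows in the picture. A call takes as long as a camera call.
- search_frame(camera, name): "location" ([x, y, z] in m, in world coordinates, good to about 4 mm: the middle of the surface that is visible of it).
The state is a dict: "clock": time; "joint_pos": joint angles; "joint_velocities": joint speeds; "tau": joint torques, N m; "position": TCP position; "ee_rot": TCP orientation; "contact_force": force on the tool from outside, world axes, zero at the start; "torque": the same for the moment, N m; "gripper_width": opening from 0.0 (shut) to 1.0 (fully open); "gripper_force": force on a finger pad.
Only numpy, scipy, OpenCV 4.12 (cv2) and the standard library are available. Lean on these libraries where they do the work, as an engineer would, in place of code of your own. Each camera call takes 0.05 s, during which the arm holds its last target. There are 200 camera calls.

## Working session

There is one attempt and no reset: what is moved stays moved. The work goes in short steps, Python scripts to look and compute and a tool call to move; the robot and the scene stay as the last step left them, time stands still between calls to the robot, and variables do not carry over. Pictures are saved under pics/ and viewed, at most 14 in all, crops included, and the job is handed in when it is done.

Besides the shell and the picture viewer there is one more tool, called after "Request:" by a JSON object that holds its "name" and its "arguments". drive_tool: Moves the arm, as the interface text tells. Shifts and turns lie within -1 to 1; 1 stands for 120 mm of shift or pi rad of turn. Its arguments: {"type":"object","properties":{"plan":{"type":"array","items":{"type":"number","minimum":-1,"maximum":1}},"hand":{"type":"number"}},"required":["plan"]}

```bash
mkdir -p pics
python3 - <<'E'
from bench import *
import cv2,numpy as np
s=get_state();print(s)
for c in("top","side"):
    im=snapshot(c);cv2.imwrite(f"pics/{c}0.png",im[:,:,::-1])
    i=camera_info(c);print(c,i)
    for n in "cup_blue cup_pink cup_plain jar_red jar_blue trimmer batt caddy tray".split():
        print(n,[(np.round(d["location"],3).tolist(),round(d["p"],2)) for d in search_frame(c,n)[:3]])
E
```

```text
{'clock': 0.0, 'joint_pos': array([-8.91764256e+01,  1.79567183e+01,  8.58543600e+01, -3.49452872e-04,
        7.62593567e+01, -1.28011279e+01]), 'joint_velocities': array([ 0.0514801 ,  0.04940969, -0.04908152,  0.05598072, -0.03678278,
       -0.06993527]), 'tau': array([-6.69110386e-05, -4.12263429e+01, -2.59743762e+01, -1.75970158e-04,
        4.19179763e-03, -2.14295414e-05]), 'position': array([ 0.12364138, -0.50997127,  0.23075711]), 'ee_rot': array([[ 9.71859193e-01,  2.35562537e-01, -2.35937171e-05],
       [ 2.35562387e-01, -9.71858452e-01,  1.22911026e-03],
       [ 2.66602576e-04, -1.20007989e-03, -9.99999244e-01]]), 'contact_force': array([0.8691824 , 0.1779503 , 0.45711881]), 'torque': array([-0.06306493, -0.04123884, -0.04226591]), 'gripper_force': 0.0, 'gripper_width': 0.9990761309615184}
top {'fovy': 50.69346528426069, 'cx': 327.6444579382033, 'cy': 238.77992371899177, 'k1': -0.01951979764631951, 'pose': array([[ 0.00646935,  0.98446166, -0.17548046,  0.39306591],
       [-0.99983541,  0.00339355, -0.01782227, -0.00737249],
       [-0.01694984,  0.17556687,  0.984321
[... 611 characters left out ...]
 'k1': -0.10541973561259853, 'pose': array([[-0.99079818,  0.08765394, -0.10312975,  0.47346457],
       [-0.13504757, -0.58953779,  0.79637137,  0.67115299],
       [ 0.0090062 ,  0.80297073,  0.59595042,  0.55024972],
       [ 0.        ,  0.        ,  0.        ,  1.        ]])}
cup_blue [([0.664, 0.212, 0.049], 0.64)]
cup_pink [([0.43, -0.136, 0.051], 0.64)]
cup_plain [([0.437, 0.08, 0.047], 0.79)]
jar_red [([0.433, -0.029, 0.057], 0.78)]
jar_blue [([0.435, 0.176, 0.048], 0.93)]
trimmer [([0.653, -0.179, 0.013], 0.8), ([0.435, 0.174, 0.046], 0.58)]
batt [([0.484, 0.344, 0.013], 0.57)]
caddy [([0.468, -0.362, 0.014], 0.75), ([0.66, 0.023, 0.005], 0.75)]
tray [([0.664, 0.02, 0.007], 0.78)]
```

View pics/top0.png

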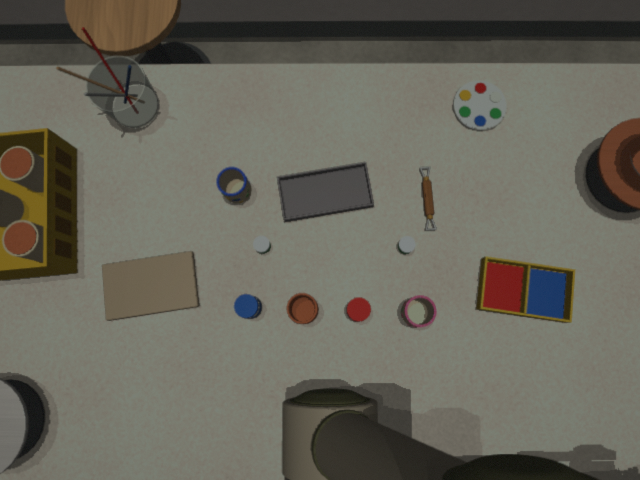

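View pics/side0.png

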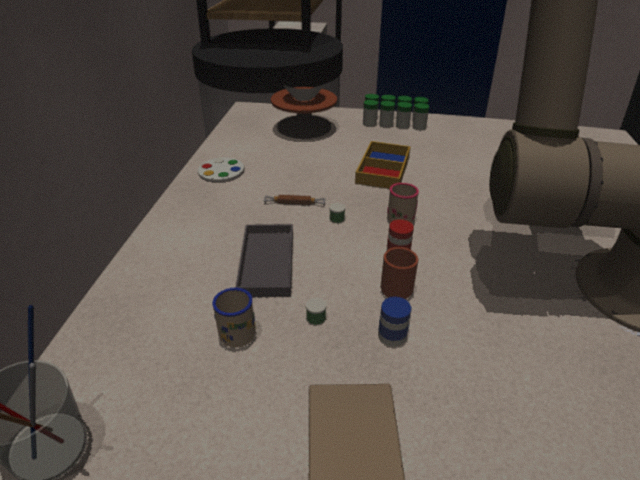

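The top view shows the row at about row 309: blue jar (247), plain cup (303), red jar (358) and pink cup (419). The blue cup is at (233,184), trimmer (428,198), tray (325,192), shelf (150,286) and caddy (527,290), with its red bay on the left (+y). Two small pots sit at (262,245) and (406,245). Next I'll measure precisely.

```bash
cat > h.py <<'E'
import numpy as np,cv2
from bench import *
def ray(c,uv,z,info=None):
    i=info or camera_info(c);f=240/np.tan(np.radians(i["fovy"]/2))
    uv=np.atleast_2d(uv).astype(float);p=(uv-[i["cx"],i["cy"]])/f;q=p.copy()
    for _ in range(20):q=p/(1+i["k1"]*(q**2).sum(1,keepdims=True))
    P=i["pose"];d=np.c_[q[:,0],-q[:,1],-np.ones(len(q))]@P[:3,:3].T;o=P[:3,3]
    return (o+d*((z-o[2])/d[:,2])[:,None])[:,:2]
def blob(hsv,lo,hi,uv,r):
    m=cv2.inRange(hsv,np.array(lo),np.array(hi));k=np.zeros_like(m);cv2.circle(k,tuple(uv),r,255,-1);m&=k
    return cv2.findNonZero(m)[:,0,:].astype(float)
def rect(pts,z,c="top"):
    w=ray(c,pts,z).astype(np.float32);return cv2.minAreaRect(w*1000)
E
python3 - <<'E'
from h import *
import bench;print([n for n in dir(bench) if n[0]!='_'], getattr(bench,'pinch_z',None))
im=cv2.imread("pics/top0.png");h=cv2.cvtColor(im,cv2.COLOR_BGR2HSV)
for n,p in dict(bg=(200,100),tray=(325,192),batt=(150,286),bluelid=(247,306),redlid=(358,309),pinkrim=(405,312),brim=(233,168),yel=(527,262),wood=(428,198),plain=(303,295),wall=(280,193)).items():print(n,h[p[1],p[0]])
B=((100,120,50),(125,255,255));
def circ(n,b,z,lid):
    pts=blob(h,*b); hull=cv2.convexHull(pts.astype(np.float32)) ;w=ray("top",hull[:,0],z).astype(np.float32)*1000
    print(n,len(pts),cv2.minEnclosingCircle(w), cv2.fitEllipse(w) if len(w)>5 else'')
circ("jb",(*B,(247,306),18),.06,1)
circ("cb",(*B,(233,180),24),.07,0)
circ("jr",((0,150,80),(6,255,255),(358,309),18),.06,1)
circ("jr2",((172,150,80),(180,255,255),(358,309),18),.06,1)
circ("pk",((150,60,60),(179,255,255),(419,312),24),.07,0)
circ("plain",((0,100,50),(15,255,255),(303,309),22),.07,0)
t=blob(h,(5,120,50),(20,255,255),(428,198),40);print("handle",rect(t,.012))
t=blob(h,(0,0,0),(180,110,95),(325,192),60);print("tray",len(t),rect(t,.02))
y=blob(h,(20,150,60),(35,255,255),(527,290),62);print("caddy",len(y),rect(y,.028))
t=blob(h,(8,50,80),(20,110,255),(150,286),62);print("batt",len(t),rect(t,.015))
E
```

```text
['PlanningError', 'camera_info', 'close_job', 'get_state', 'pinch_z', 'search_frame', 'snapshot'] 0.0187
bg [ 30  27 124]
tray [20 10 78]
batt [ 19  66 109]
bluelid [108 171 109]
redlid [  1 185 123]
pinkrim [170 126 117]
brim [114 162  96]
yel [ 24 101 124]
wood [ 13 146  89]
plain [  9 153  70]
wall [10 11 72]
jb 430 ((433.7290954589844, 157.159423828125), 21.584623336791992) ((433.82867431640625, 157.19732666015625), (41.28451919555664, 43.17380905151367), 170.74697875976562)
cb 162 ((666.2930908203125, 191.46853637695312), 28.263025283813477) ((665.9734497070312, 191.5937957763672), (54.442344665527344, 55.77846908569336), 146.26446533203125)
jr 421 ((428.5180969238281, -47.05788040161133), 21.104246139526367) ((428.8866271972656, -46.86379623413086), (40.55815887451172, 41.914371490478516), 25.840978622436523)Traceback (most recent call last):
  File "<stdin>", line 12, in <module>
  File "<stdin>", line 7, in circ
  File "h.py", line 11, in blob
    return cv2.findNonZero(m)[:,0,:].astype(float)
           ~~~~~~~~~~~~~~~~~~^^^^^^^
TypeError: 'NoneType' object is not subscriptable
```

Run:
```python
import cv2
im=cv2.imread("pics/top0.png")
cv2.imwrite("pics/crop1.png",cv2.resize(im[150:330,90:350],None,fx=3,fy=3,interpolation=cv2.INTER_CUBIC))
cv2.imwrite("pics/crop2.png",cv2.resize(im[150:330,330:590],None,fx=3,fy=3,interpolation=cv2.INTER_CUBIC))
```

```text
(no output)
```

View pics/crop1.png

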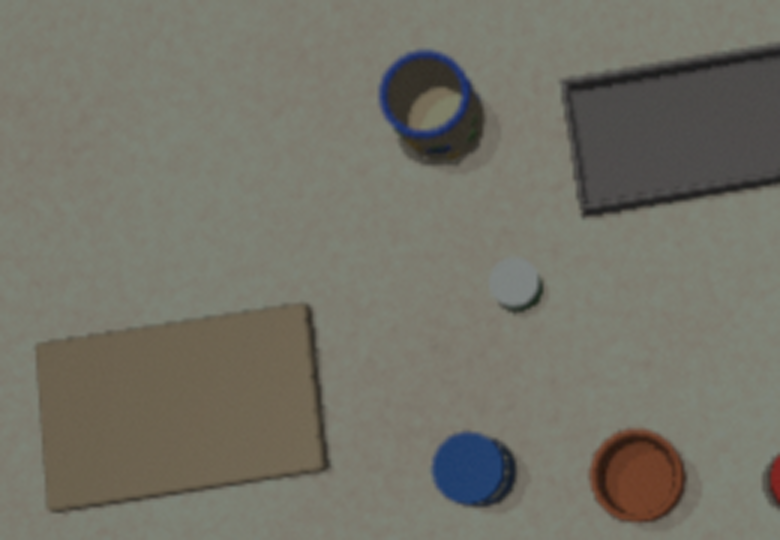

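View pics/crop2.png

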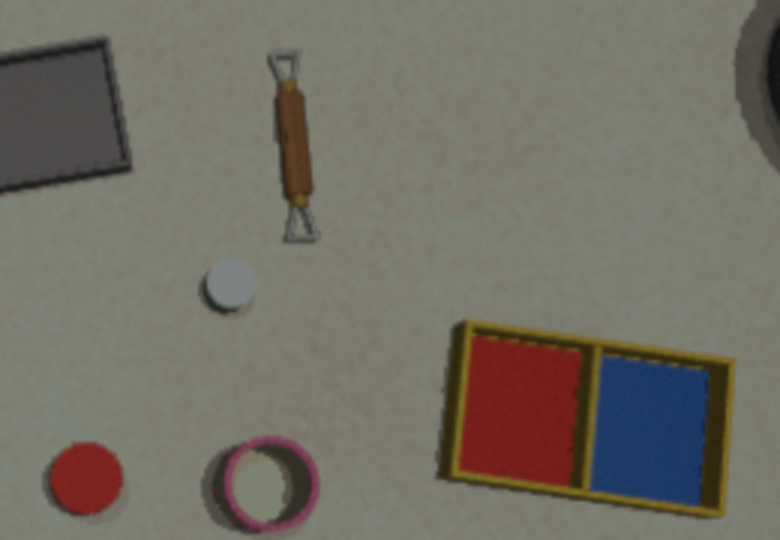

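The crops show the shelf, tray and caddy corners clearly, so I'll use those corners for the fixtures. The trimmer's long axis runs roughly along x.

Run:
```python
from h import *
im=cv2.imread("pics/top0.png");h=cv2.cvtColor(im,cv2.COLOR_BGR2HSV)
def circ(n,b,z):
    pts=blob(h,*b); hull=cv2.convexHull(pts.astype(np.float32)) ;w=ray("top",hull[:,0],z).astype(np.float32)*1000
    print(n,len(pts),cv2.minEnclosingCircle(w), cv2.fitEllipse(w))
circ("pk",((150,60,60),(179,255,255),(419,312),24),.07)
circ("plain",((0,100,30),(15,255,255),(303,309),22),.07)
t=blob(h,(5,120,50),(20,255,255),(428,198),40);print("handle",rect(t,.014))
for n,p,o,z in (("tray",[(565,82),(583,214)],(90,150),.022),("tray",[(107,38),(130,170)],(330,150),.022),("caddy",[(467,322),(735,358),(723,515),(455,474)],(330,150),.03),("div",[(598,345),(588,490)],(330,150),.03),("batt",[(37,344),(307,304),(326,468),(53,511)],(90,150),.015),("trim",[(285,52),(302,240)],(330,150),.008),("green",[(516,283)],(90,150),.02),("green",[(230,283)],(330,150),.02)):
    w=ray("top",np.array(p)/3+np.array(o)-.33,z)*1000;print(n,w.round(1).tolist(),"mean",w.mean(0).round(1))
```

```text
pk 284 ((425.1762390136719, -154.35012817382812), 31.014850616455078) ((425.7107238769531, -154.70663452148438), (56.68533706665039, 62.31865692138672), 19.811899185180664)
plain 753 ((429.636474609375, 54.153263092041016), 28.016277313232422) ((429.688232421875, 54.405216217041016), (53.52707290649414, 56.098140716552734), 146.0233154296875)
handle ((650.0721435546875, -186.37054443359375), (83.83634185791016, 16.146198272705078), 3.8152859210968018)
tray [[688.9, 109.2], [599.9, 95.4]] mean [644.4 102.3]
tray [[719.4, -63.8], [629.6, -78.1]] mean [674.5 -70.9]
caddy [[529.4, -289.7], [507.1, -457.5], [409.3, -442.6], [433.9, -277.8]] mean [ 469.9 -366.9]
div [[515.1, -371.6], [424.4, -359.9]] mean [ 469.7 -365.8]
batt [[514.0, 450.5], [541.1, 274.7], [435.3, 256.9], [406.8, 431.2]] mean [474.3 353.3]
trim [[714.5, -183.6], [586.3, -191.1]] mean [ 650.4 -187.3]
green [[554.6, 138.0]] mean [554.6 138. ]
green [[555.6, -141.8]] mean [ 555.6 -141.8]
```

Request:
{"name": "drive_tool", "arguments": {"plan": [1,-1,0,-0.4244,1,-1,0,-0.4244,1,-1,0,-0.4244,1,-1,0,-0.4244,1,-1,0,-0.4244,1,-1,0,-0.4244,1,-1,0,-0.4244,1,-1,0,-0.4244,1,-1,0,-0.4244], "hand": 85}}

```text
clock: 2.12
position: [0.212, -0.3654, 0.2313]
ee_rot: [[0.003, 1.0, 0.0], [1.0, -0.003, -0.0], [-0.0, 0.0, -1.0]]
contact_force: [0.4, 0.4, -0.2]
gripper_width: 0.995
gripper_force: 0.0
```

Request:
{"name": "drive_tool", "arguments": {"plan": [1,1,0,0,1,1,0,0,1,1,0,0,1,1,0,0]}}

```text
clock: 2.62
position: [0.3333, -0.2435, 0.2314]
ee_rot: [[-0.002, 1.0, 0.0], [1.0, 0.002, 0.0], [0.0, 0.0, -1.0]]
contact_force: [0.5, -1.2, -0.2]
gripper_width: 0.993
gripper_force: 0.0
```

Request:
{"name": "drive_tool", "arguments": {"plan": [1,0.8,0,0,1,0.8,0,0,1,0.8,0,0,1,0.8,0,0]}}

```text
clock: 3.12
position: [0.4283, -0.1248, 0.2312]
ee_rot: [[-0.001, 1.0, -0.0], [1.0, 0.001, 0.0], [0.0, -0.0, -1.0]]
contact_force: [-0.5, -0.7, 0.3]
gripper_width: 0.99
gripper_force: 0.0
```

Run:
```python
from h import *
i=camera_info("wrist");im=snapshot("wrist");cv2.imwrite("pics/w0.png",im[:,:,::-1]);print(i)
for n in("jar_red","cup_pink"):print(n,[(np.round(d["location"],3).tolist(),round(d["p"],2)) for d in search_frame("wrist",n)[:2]])
h=cv2.cvtColor(im,cv2.COLOR_RGB2HSV)
for n,b,z in(("jr",((0,150,60),(6,255,255)),.06),("pk",((155,70,60),(176,255,255)),.07)):
    m=cv2.inRange(h,np.array(b[0]),np.array(b[1]));k,l,st,c=cv2.connectedComponentsWithStats(m)
    for j in np.argsort(-st[1:,4])[:3]+1:
        p=np.argwhere(l==j)[:,::-1]; w=(ray("wrist",p,z,i)*1000).astype(np.float32);print(n,st[j],cv2.minEnclosingCircle(w))
```

```text
{'fovy': 67.66706292046801, 'cx': 318.7743486977634, 'cy': 241.84872778461786, 'k1': 0.024541832318887007, 'pose': array([[ 9.99999998e-01,  5.71658856e-05,  1.64302205e-05,
         4.29221157e-01],
       [-5.94053957e-05,  9.46036788e-01,  3.24059241e-01,
        -4.05576290e-02],
       [ 2.98154045e-06, -3.24059242e-01,  9.46036790e-01,
         3.73038760e-01],
       [ 0.00000000e+00,  0.00000000e+00,  0.00000000e+00,
         1.00000000e+00]])}
jar_red [([0.425, -0.042, 0.064], 0.59)]
cup_pink [([0.429, -0.167, 0.04], 0.61)]
jr [ 321  343   77   49 2833] ((470.4842224121094, -286.8291931152344), 43.67801284790039)
jr [ 297   97   51   55 1996] ((431.91461181640625, -44.97412109375), 21.316604614257812)
pk [288 222  62  60 700] ((428.89569091796875, -154.37867736816406), 28.440690994262695)
pk [332 216   8   6  12] ((443.8583679199219, -122.77388000488281), 3.834615468978882)
pk [312 211   3   1   3] ((424.2007141113281, -116.03060913085938), 0.8689049482345581)
```

View pics/w0.png

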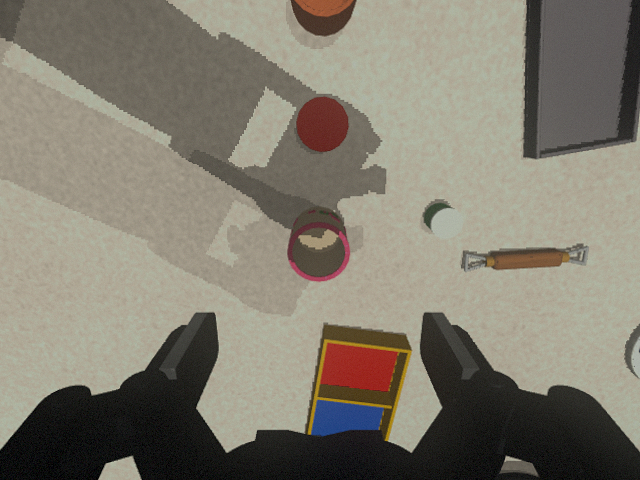

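The wrist view agrees with the top view to about 2 mm: red jar at (322,124), pink cup at (319,250). I'll take the red jar first.

Request:
{"name": "drive_tool", "arguments": {"plan": [0.657,0.02,0,0,0.657,0.02,0,0,0.657,0.02,1,0,0.657,0.02,1,0,0.657,0.02,1,0]}}

```text
clock: 3.9
position: [0.4284, -0.0468, 0.1091]
ee_rot: [[0.001, 1.0, -0.007], [1.0, -0.001, 0.002], [0.002, -0.007, -1.0]]
contact_force: [0.7, 0.3, 0.3]
gripper_width: 0.996
gripper_force: 0.0
```

Request:
{"name": "drive_tool", "arguments": {"plan": [0,0,0.4,0,0,0,0.74,0,0,0,0.74,0]}}

```text
clock: 4.28
position: [0.4304, -0.0471, 0.0229]
ee_rot: [[0.001, 1.0, -0.002], [1.0, -0.001, 0.001], [0.001, -0.002, -1.0]]
contact_force: [-0.1, -0.2, 0.9]
gripper_width: 0.993
gripper_force: 0.0
```

Request:
{"name": "drive_tool", "arguments": {"plan": [0,0,0,0,0,0,0,0,0,0,0,0,0,0,0,0,0,0,0,0,0,0,0,0,0,0,0,0], "hand": 30}}

```text
clock: 5.15
position: [0.4313, -0.0469, 0.0244]
ee_rot: [[-0.001, 1.0, 0.003], [1.0, 0.001, -0.001], [-0.001, 0.003, -1.0]]
contact_force: [-2.6, 0.6, 14.2]
gripper_width: 0.501
gripper_force: 59.2
```

Request:
{"name": "drive_tool", "arguments": {"plan": [0,0,-0.5,0,0,0,-1,0,0,0,-1,0,-1,0.37,-1,0,-1,0.37,-1,0,-1,0.37,-1,0]}}

```text
clock: 5.9
position: [0.4751, -0.1694, 0.1419]
ee_rot: [[0.003, 1.0, -0.0], [1.0, -0.003, -0.0], [-0.0, -0.0, -1.0]]
contact_force: [-0.4, 0.5, -1.0]
gripper_width: 0.507
gripper_force: 61.4
```

Request:
{"name": "drive_tool", "arguments": {"plan": [-1,0,0,0,-1,0,0,0,-1,0,0,0]}}

```text
clock: 6.28
position: [0.474, -0.2887, 0.1418]
ee_rot: [[0.003, 1.0, -0.001], [1.0, -0.003, 0.0], [0.0, -0.001, -1.0]]
contact_force: [-1.1, 0.8, -1.2]
gripper_width: 0.504
gripper_force: 61.4
```

Request:
{"name": "drive_tool", "arguments": {"plan": [-0.317,0,0,0.042,-0.317,0,0,0.042,-0.317,0,0,0.042]}}

```text
clock: 6.65
position: [0.4748, -0.323, 0.1422]
ee_rot: [[0.129, 0.992, -0.001], [0.992, -0.129, 0.001], [0.001, -0.001, -1.0]]
contact_force: [-0.7, 0.5, -1.5]
gripper_width: 0.5
gripper_force: 61.4
```

Run:
```python
from h import *
im=snapshot("top")
cv2.imwrite("pics/t1.png",cv2.resize(im[200:340,440:620,::-1],None,fx=3,fy=3));im=snapshot("side");cv2.imwrite("pics/s1.png",im[:,:,::-1])
```

```text
(no output)
```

View pics/s1.png

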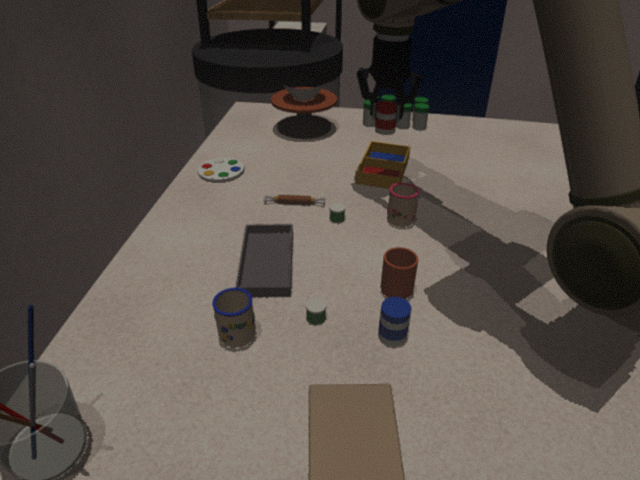

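The red jar is held upright above the red bay, so I'll lower and release it.

Request:
{"name": "drive_tool", "arguments": {"plan": [0,0,0.5,0,0,0,0.8,0,0,0,0.9,0,0,0,0.935,0,0,0,0.935,0]}}

```text
clock: 7.38
position: [0.4754, -0.3248, 0.0315]
ee_rot: [[0.131, 0.991, 0.001], [0.991, -0.131, -0.001], [-0.001, 0.002, -1.0]]
contact_force: [-0.5, 0.4, -0.8]
gripper_width: 0.499
gripper_force: 61.4
```

Request:
{"name": "drive_tool", "arguments": {"plan": [0,0,0,0,0,0,0,0,0,0,0,0,0,0,-0.3,0,0,0,-0.7,0,0,0,-1,0,0,0,-1,0], "hand": 58}}

```text
clock: 8.25
position: [0.4757, -0.3253, 0.1532]
ee_rot: [[0.131, 0.991, 0.004], [0.991, -0.131, -0.004], [-0.004, 0.004, -1.0]]
contact_force: [0.1, -0.5, -0.5]
gripper_width: 0.677
gripper_force: 0.0
```

Run:
```python
from h import *
s=get_state();print(s["position"],s["joint_pos"])
im=snapshot("wrist");cv2.imwrite("pics/w1.png",im[:,:,::-1]);i=camera_info("wrist")
h=cv2.cvtColor(im,cv2.COLOR_RGB2HSV);m=cv2.inRange(h,np.array((0,150,60)),np.array((6,255,255)));print((m>0).sum())
for n in ("jar_red","caddy","cup_pink"):print(n,[(np.round(d["location"],3).tolist(),round(d["p"],2)) for d in search_frame("wrist",n)[:2]])
```

```text
[ 0.4756932  -0.32532131  0.15318925] [-4.60104939e+01  2.80662653e+01  8.31330214e+01  3.03703827e-04
  6.84769057e+01 -3.84731667e+01]
7365
jar_red [([0.474, -0.313, 0.068], 0.56)]
caddy [([0.469, -0.369, 0.003], 0.79)]
cup_pink [([0.434, -0.181, 0.042], 0.63)]
```

View pics/w1.png

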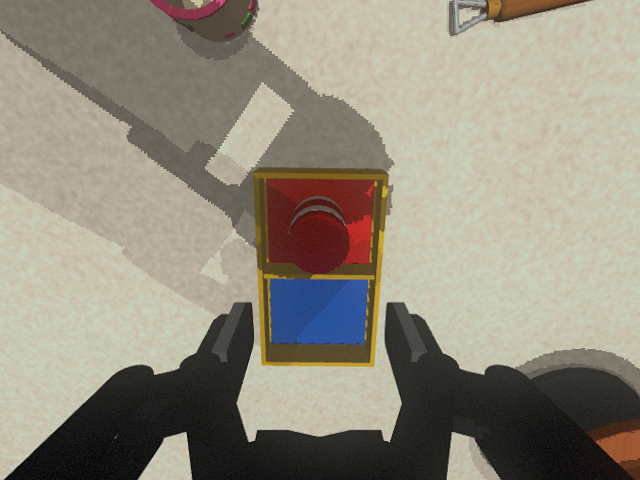

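The red jar stands upright in the red bay. Next is the pink cup.

Request:
{"name": "drive_tool", "arguments": {"plan": [1,-0.58,0,-0.042,1,-0.58,0,-0.042,1,-0.58,0,-0.042,1,-0.58,0,-0.042], "hand": 85}}

```text
clock: 8.95
position: [0.4216, -0.1962, 0.1501]
ee_rot: [[-0.001, 1.0, -0.0], [1.0, 0.001, 0.0], [0.0, -0.0, -1.0]]
contact_force: [0.4, -1.1, -0.1]
gripper_width: 0.994
gripper_force: 0.0
```

Request:
{"name": "drive_tool", "arguments": {"plan": [0.34,0.05,0.05,0,0.34,0.05,0.05,0,0.34,0.05,0.05,0]}}

```text
clock: 9.32
position: [0.4281, -0.1568, 0.1442]
ee_rot: [[0.0, 1.0, 0.0], [1.0, -0.0, -0.0], [-0.0, 0.0, -1.0]]
contact_force: [0.1, -0.1, -0.3]
gripper_width: 0.992
gripper_force: 0.0
```

Run:
```python
from h import *
s=get_state();print(s["position"])
i=camera_info("top");im=snapshot("top");print([(d["location"],d["p"]) for d in search_frame("top","cup_pink")[:1]])
i=camera_info("wrist");im=snapshot("wrist");cv2.imwrite("pics/w2.png",im[:,:,::-1])
h=cv2.cvtColor(im,cv2.COLOR_RGB2HSV)
m=cv2.inRange(h,np.array((155,70,60)),np.array((176,255,255)));k,l,st,c=cv2.connectedComponentsWithStats(m)
j=np.argmax(st[1:,4])+1;p=np.argwhere(l==j)[:,::-1];w=(ray("wrist",p,.07,i)*1000).astype(np.float32);print(st[j],cv2.minEnclosingCircle(w))
```

```text
[ 0.42805721 -0.15683587  0.14420775]
[]
[ 275  210   88   83 1377] ((428.81927490234375, -154.12254333496094), 28.404521942138672)
```

Request:
{"name": "drive_tool", "arguments": {"plan": [0.02,0,0.3,0,0.02,0,0.7,0,0.02,0,0.97,0,0.02,0,0.97,0]}}

```text
clock: 9.98
position: [0.4266, -0.1531, 0.0265]
ee_rot: [[0.001, 1.0, -0.003], [1.0, -0.001, 0.002], [0.002, -0.003, -1.0]]
contact_force: [-0.3, -0.8, 1.2]
gripper_width: 0.991
gripper_force: 0.0
```

Request:
{"name": "drive_tool", "arguments": {"plan": [0,0,0,0,0,0,0,0,0,0,0,0,0,0,0,0,0,0,0,0,0,0,0,0,0,0,0,0], "hand": 40}}

```text
clock: 10.85
position: [0.4284, -0.1539, 0.0296]
ee_rot: [[-0.0, 1.0, 0.003], [1.0, 0.0, -0.002], [-0.002, 0.003, -1.0]]
contact_force: [-1.4, -0.0, 6.2]
gripper_width: 0.637
gripper_force: 63.3
```

Request:
{"name": "drive_tool", "arguments": {"plan": [0,0,-0.3,0,0,0,-0.7,0,0,0,-1,0,0,0,-1,0,0,0,-1,0]}}

```text
clock: 11.48
position: [0.4272, -0.1529, 0.1476]
ee_rot: [[-0.0, 1.0, -0.0], [1.0, 0.0, 0.0], [0.0, -0.0, -1.0]]
contact_force: [0.1, 0.5, -1.9]
gripper_width: 0.636
gripper_force: 64.3
```

Request:
{"name": "drive_tool", "arguments": {"plan": [1,0.1,0,0,1,0.1,0,0,1,0.1,0,0]}}

```text
clock: 11.85
position: [0.4387, -0.0299, 0.1468]
ee_rot: [[-0.005, 1.0, -0.002], [1.0, 0.005, 0.001], [0.001, -0.002, -1.0]]
contact_force: [0.6, -0.1, -0.9]
gripper_width: 0.634
gripper_force: 64.2
```

Request:
{"name": "drive_tool", "arguments": {"plan": [1,0.1,0,0,1,0.1,0,0,1,0.1,0,0]}}

```text
clock: 12.22
position: [0.4509, 0.0893, 0.1469]
ee_rot: [[-0.005, 1.0, -0.002], [1.0, 0.005, 0.0], [0.0, -0.002, -1.0]]
contact_force: [-0.4, -0.6, -2.0]
gripper_width: 0.636
gripper_force: 64.2
```

Request:
{"name": "drive_tool", "arguments": {"plan": [1,0.1,0,0,1,0.1,0,0,1,0.1,0,0]}}

```text
clock: 12.6
position: [0.4633, 0.2084, 0.1469]
ee_rot: [[-0.003, 1.0, -0.001], [1.0, 0.003, -0.0], [-0.0, -0.001, -1.0]]
contact_force: [-0.0, -0.5, -2.3]
gripper_width: 0.637
gripper_force: 64.2
```

Request:
{"name": "drive_tool", "arguments": {"plan": [0.84,0.15,0,-0.049,0.84,0.15,0,-0.049,0.84,0.15,0,-0.049,0.84,0.15,0,-0.049]}}

```text
clock: 13.1
position: [0.4817, 0.3058, 0.1472]
ee_rot: [[-0.152, 0.988, -0.001], [0.988, 0.152, -0.001], [-0.001, -0.001, -1.0]]
contact_force: [0.2, -0.7, -2.4]
gripper_width: 0.635
gripper_force: 64.3
```

Run:
```python
from h import *
s=get_state();print(s["position"])
i=camera_info("wrist");im=snapshot("wrist");cv2.imwrite("pics/w3.png",im[:,:,::-1])
```

```text
[0.48168636 0.30580079 0.14723065]
```

View pics/w3.png

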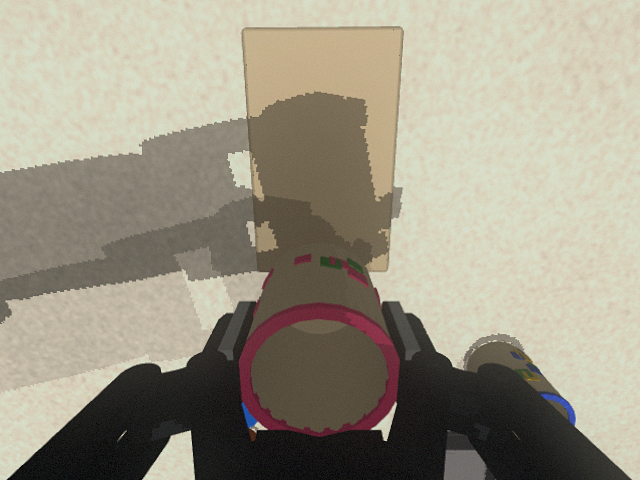

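The shelf's far corners are at (243,27) and (403,27), and its near edge is at row 270. I'll check its position from this view.

Run:
```python
from h import *
w=ray("wrist",[(243,27),(403,27),(388,270),(258,270)],.015)*1000;print(w.round(1),w.mean(0))
```

```text
[[411.3 438.1]
 [516.7 454.1]
 [544.7 280.3]
 [437.8 264. ]] [477.63065964 359.13533085]
```

Request:
{"name": "drive_tool", "arguments": {"plan": [0.045,0.02,0.3,0,0.045,0.02,0.6,0,0.045,0.02,0.75,0,0.045,0.02,0.81,0,0.045,0.02,0.84,0,0.045,0.02,0.84,0]}}

```text
clock: 13.9
position: [0.4834, 0.3134, 0.0478]
ee_rot: [[-0.154, 0.988, 0.001], [0.988, 0.154, 0.0], [0.0, 0.001, -1.0]]
contact_force: [0.4, 0.6, -1.7]
gripper_width: 0.638
gripper_force: 64.3
```

Lower about 2 mm further, then release and rise.

Request:
{"name": "drive_tool", "arguments": {"plan": [0,0,0.015,0,0,0,0.015,0]}}

```text
clock: 14.15
position: [0.483, 0.3134, 0.0455]
ee_rot: [[-0.154, 0.988, 0.0], [0.988, 0.154, 0.0], [0.0, 0.0, -1.0]]
contact_force: [-0.4, -0.3, -1.8]
gripper_width: 0.638
gripper_force: 64.3
```

Request:
{"name": "drive_tool", "arguments": {"plan": [0,0,0,0,0,0,0,0,0,0,0,0,0,0,0,0,0,0,-0.2,0,0,0,-0.6,0,0,0,-1,0,0,0,-1,0], "hand": 80}}

```text
clock: 15.15
position: [0.4844, 0.314, 0.1691]
ee_rot: [[-0.154, 0.988, 0.007], [0.988, 0.154, 0.003], [0.002, 0.007, -1.0]]
contact_force: [-0.1, 0.1, -0.2]
gripper_width: 0.934
gripper_force: 0.0
```

Run:
```python
from h import *
s=get_state();print(s["position"])
i=camera_info("wrist");im=snapshot("wrist");cv2.imwrite("pics/w4.png",im[:,:,::-1])
```

```text
[0.48441904 0.31398264 0.16906676]
```

View pics/w4.png

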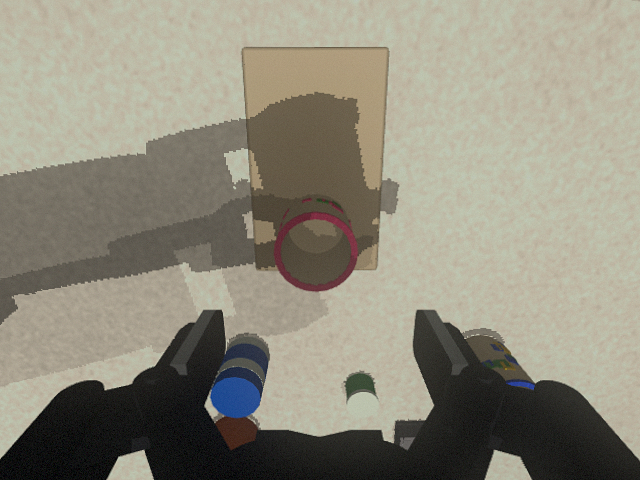

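The pink cup stands on the shelf (rim at (316,250)). Next is the blue cup.

Request:
{"name": "drive_tool", "arguments": {"plan": [-1,1,0,0,-1,1,0,0,-1,1,0,0,-1,1,0,0], "hand": 85}}

```text
clock: 15.7
position: [0.6212, 0.2107, 0.1628]
ee_rot: [[-0.15, 0.989, -0.003], [0.989, 0.15, -0.001], [-0.0, -0.003, -1.0]]
contact_force: [0.4, 0.3, -0.8]
gripper_width: 0.996
gripper_force: 0.0
```

Request:
{"name": "drive_tool", "arguments": {"plan": [-0.24,0.34,0.2,0,-0.24,0.34,0.2,0,-0.24,0.34,0.2,0]}}

```text
clock: 16.08
position: [0.6638, 0.1919, 0.1407]
ee_rot: [[-0.154, 0.988, -0.001], [0.988, 0.154, 0.0], [0.0, -0.001, -1.0]]
contact_force: [-0.1, 0.3, 0.4]
gripper_width: 0.999
gripper_force: 0.0
```

Run:
```python
from h import *
s=get_state();print(s["position"])
i=camera_info("wrist");im=snapshot("wrist");cv2.imwrite("pics/w5.png",im[:,:,::-1])
h=cv2.cvtColor(im,cv2.COLOR_RGB2HSV)
m=cv2.inRange(h,np.array((108,120,60)),np.array((125,255,255)));k,l,st,c=cv2.connectedComponentsWithStats(m)
for j in np.argsort(-st[1:,4])[:3]+1:
    p=np.argwhere(l==j)[:,::-1];w=(ray("wrist",p,.07,i)*1000).astype(np.float32);print(st[j],cv2.minEnclosingCircle(w))
```

```text
[0.66381467 0.19186824 0.14071429]
[284 213  87  48 737] ((669.2781982421875, 197.61865234375), 27.61066246032715)
[  0 199  48  24 447] ((484.9571228027344, 196.45242309570312), 13.298391342163086)
[336 203  12   7  21] ((673.0738525390625, 228.03182983398438), 3.852586507797241)
```

Request:
{"name": "drive_tool", "arguments": {"plan": [0.02,0.03,0.3,0,0.02,0.03,0.7,0,0.02,0.03,0.93,0,0.02,0.03,0.93,0]}}

```text
clock: 16.62
position: [0.6663, 0.1947, 0.0286]
ee_rot: [[-0.155, 0.988, -0.003], [0.988, 0.155, -0.0], [0.0, -0.003, -1.0]]
contact_force: [-0.4, 0.7, 0.7]
gripper_width: 0.994
gripper_force: 0.0
```

Request:
{"name": "drive_tool", "arguments": {"plan": [0,0,0,0,0,0,0,0,0,0,0,0,0,0,0,0,0,0,0,0,0,0,0,0,0,0,0,0], "hand": 40}}

```text
clock: 17.5
position: [0.6689, 0.1944, 0.0325]
ee_rot: [[-0.154, 0.988, 0.004], [0.988, 0.154, 0.001], [0.0, 0.004, -1.0]]
contact_force: [-1.4, 0.5, 7.1]
gripper_width: 0.647
gripper_force: 63.8
```

Request:
{"name": "drive_tool", "arguments": {"plan": [0,0,-0.3,0,0,0,-0.7,0,0,0,-1,0,0,0,-1,0,0,0,-1,0]}}

```text
clock: 18.12
position: [0.6674, 0.1939, 0.1487]
ee_rot: [[-0.154, 0.988, -0.002], [0.988, 0.154, -0.0], [0.0, -0.002, -1.0]]
contact_force: [0.7, 0.6, -1.8]
gripper_width: 0.646
gripper_force: 64.1
```

Request:
{"name": "drive_tool", "arguments": {"plan": [1,-0.7,0,0,1,-0.7,0,0,1,-0.7,0,0,1,-0.7,0,0]}}

```text
clock: 18.62
position: [0.5656, 0.3003, 0.1489]
ee_rot: [[-0.155, 0.988, -0.001], [0.988, 0.155, -0.001], [-0.0, -0.002, -1.0]]
contact_force: [-0.6, -0.1, -2.0]
gripper_width: 0.645
gripper_force: 64.4
```

Request:
{"name": "drive_tool", "arguments": {"plan": [0.956,-0.668,0,0,0.956,-0.668,0,0,0.956,-0.668,0,0,0.956,-0.668,0,0]}}

```text
clock: 19.12
position: [0.4704, 0.4002, 0.1493]
ee_rot: [[-0.154, 0.988, -0.0], [0.988, 0.154, -0.001], [-0.001, -0.0, -1.0]]
contact_force: [-0.4, -0.0, -1.9]
gripper_width: 0.648
gripper_force: 64.5
```

Request:
{"name": "drive_tool", "arguments": {"plan": [0,0,0.3,0,0,0,0.6,0,0,0,0.75,0,0,0,0.8,0,0,0,0.8,0]}}

```text
clock: 19.75
position: [0.4705, 0.4005, 0.0544]
ee_rot: [[-0.153, 0.988, 0.001], [0.988, 0.153, 0.001], [0.0, 0.001, -1.0]]
contact_force: [-0.1, 1.0, -1.1]
gripper_width: 0.65
gripper_force: 64.5
```

Request:
{"name": "drive_tool", "arguments": {"plan": [0,0,0.03,0,0,0,0.055,0,0,0,0.055,0]}}

```text
clock: 20.12
position: [0.4699, 0.4009, 0.0475]
ee_rot: [[-0.154, 0.988, 0.001], [0.988, 0.154, 0.001], [0.0, 0.001, -1.0]]
contact_force: [0.5, 0.2, -0.3]
gripper_width: 0.644
gripper_force: 64.5
```

Request:
{"name": "drive_tool", "arguments": {"plan": [0,0,0,0,0,0,0,0,0,0,0,0,0,0,0,0,0,0,-0.2,0,0,0,-0.6,0,0,0,-1,0,0,0,-1,0], "hand": 80}}

```text
clock: 21.12
position: [0.471, 0.4015, 0.1712]
ee_rot: [[-0.154, 0.988, 0.007], [0.988, 0.154, 0.004], [0.003, 0.007, -1.0]]
contact_force: [-0.3, 0.1, -0.5]
gripper_width: 0.935
gripper_force: 0.0
```

Run:
```python
from h import *
s=get_state();print(s["position"])
im=snapshot("wrist");a=snapshot("side")
cv2.imwrite("pics/w6.png",np.hstack([cv2.resize(im,(400,300)),cv2.resize(a,(400,300))])[:,:,::-1])
```

```text
[0.47095289 0.40151681 0.17117359]
```

View pics/w6.png

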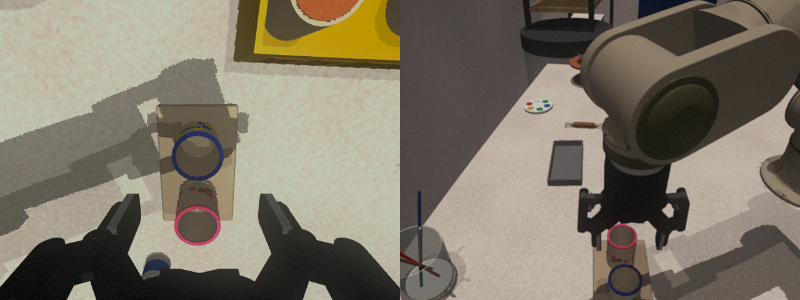

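Both cups stand on the shelf with a clear gap. Next is the blue jar.

Request:
{"name": "drive_tool", "arguments": {"plan": [-1,-0.3,0,0,-1,-0.3,0,0,-1,-0.3,0,0], "hand": 85}}

```text
clock: 21.6
position: [0.4515, 0.2735, 0.1657]
ee_rot: [[-0.15, 0.989, -0.004], [0.989, 0.15, -0.002], [-0.001, -0.004, -1.0]]
contact_force: [0.7, 0.5, 0.6]
gripper_width: 0.992
gripper_force: 0.0
```

Request:
{"name": "drive_tool", "arguments": {"plan": [-0.966,-0.32,0,0.049,-0.966,-0.32,0.25,0.049,-0.966,-0.32,0.25,0.049,-0.966,-0.32,0.25,0.049]}}

```text
clock: 22.1
position: [0.4327, 0.1567, 0.1369]
ee_rot: [[-0.0, 1.0, -0.0], [1.0, 0.0, 0.0], [0.0, -0.0, -1.0]]
contact_force: [-1.0, -0.2, 1.4]
gripper_width: 1.002
gripper_force: 0.0
```

Run:
```python
from h import *
s=get_state();print(s["position"])
i=camera_info("wrist");im=snapshot("wrist")
h=cv2.cvtColor(im,cv2.COLOR_RGB2HSV)
m=cv2.inRange(h,np.array((100,120,50)),np.array((125,255,255)));k,l,st,c=cv2.connectedComponentsWithStats(m)
for j in np.argsort(-st[1:,4])[:3]+1:
    p=np.argwhere(l==j)[:,::-1];w=(ray("wrist",p,.06,i)*1000).astype(np.float32);print(st[j],cv2.minEnclosingCircle(w))
```

```text
[0.43270278 0.15671641 0.13691142]
[ 292  213   65   50 1838] ((437.31976318359375, 164.07252502441406), 21.456703186035156)
[295 257   9   7  16] ((420.5823669433594, 153.2272491455078), 2.672240734100342)
[301 209   7   5  10] ((424.33917236328125, 186.52938842773438), 1.997355580329895)
```

Request:
{"name": "drive_tool", "arguments": {"plan": [0.02,0.02,0.3,0,0.02,0.02,0.7,0,0.02,0.02,0.95,0,0.02,0.02,0.95,0]}}

```text
clock: 22.65
position: [0.434, 0.1596, 0.0219]
ee_rot: [[-0.002, 1.0, -0.003], [1.0, 0.002, -0.0], [-0.0, -0.003, -1.0]]
contact_force: [0.4, 0.2, 0.9]
gripper_width: 0.995
gripper_force: 0.0
```

Request:
{"name": "drive_tool", "arguments": {"plan": [0,0,0,0,0,0,0,0,0,0,0,0,0,0,0,0,0,0,0,0,0,0,0,0,0,0,0,0,0,0,0,0], "hand": 30}}

```text
clock: 23.65
position: [0.4355, 0.1588, 0.0245]
ee_rot: [[-0.0, 1.0, 0.002], [1.0, 0.0, 0.0], [0.0, 0.002, -1.0]]
contact_force: [-1.1, 0.5, 8.0]
gripper_width: 0.505
gripper_force: 60.1
```

Request:
{"name": "drive_tool", "arguments": {"plan": [0,0,-0.3,0,0,0,-0.7,0,0,0,-1,0,0,0,-1,0,0,0,-1,0]}}

```text
clock: 24.28
position: [0.4343, 0.1585, 0.1426]
ee_rot: [[-0.0, 1.0, -0.001], [1.0, 0.0, -0.0], [-0.0, -0.001, -1.0]]
contact_force: [0.6, -0.8, -1.4]
gripper_width: 0.503
gripper_force: 61.4
```

Request:
{"name": "drive_tool", "arguments": {"plan": [-1,0.1,0,0,-1,0.1,0,0,-1,0.1,0,0]}}

```text
clock: 24.65
position: [0.4466, 0.0356, 0.142]
ee_rot: [[0.005, 1.0, -0.002], [1.0, -0.005, 0.0], [0.0, -0.002, -1.0]]
contact_force: [-0.3, 0.7, -1.0]
gripper_width: 0.5
gripper_force: 61.3
```

Request:
{"name": "drive_tool", "arguments": {"plan": [-1,0.05,0,0,-1,0.05,0,0,-1,0.05,0,0]}}

```text
clock: 25.02
position: [0.4526, -0.0835, 0.1421]
ee_rot: [[0.004, 1.0, -0.001], [1.0, -0.004, 0.001], [0.001, -0.001, -1.0]]
contact_force: [-0.3, 0.2, -0.7]
gripper_width: 0.502
gripper_force: 61.3
```

Request:
{"name": "drive_tool", "arguments": {"plan": [-1,0.05,0,0,-1,0.05,0,0,-1,0.05,0,0]}}

```text
clock: 25.4
position: [0.4589, -0.2028, 0.1421]
ee_rot: [[0.002, 1.0, -0.001], [1.0, -0.002, 0.001], [0.001, -0.001, -1.0]]
contact_force: [-0.3, 1.5, -0.9]
gripper_width: 0.498
gripper_force: 61.3
```

Request:
{"name": "drive_tool", "arguments": {"plan": [-1,0.05,0,0,-1,0.05,0,0,-1,0.05,0,0]}}

```text
clock: 25.78
position: [0.4651, -0.3223, 0.1419]
ee_rot: [[0.001, 1.0, -0.001], [1.0, -0.001, 0.001], [0.001, -0.001, -1.0]]
contact_force: [1.0, 1.0, -1.4]
gripper_width: 0.504
gripper_force: 61.3
```

Request:
{"name": "drive_tool", "arguments": {"plan": [-0.71,0,0,0.042,-0.71,0,0,0.042,-0.71,0,0,0.042]}}

```text
clock: 26.15
position: [0.4654, -0.4053, 0.1421]
ee_rot: [[0.131, 0.991, -0.001], [0.991, -0.131, 0.002], [0.002, -0.001, -1.0]]
contact_force: [-0.3, 0.5, -1.1]
gripper_width: 0.5
gripper_force: 61.3
```

Request:
{"name": "drive_tool", "arguments": {"plan": [0,0,0,0,0,0,0,0]}}

```text
clock: 26.4
position: [0.4655, -0.405, 0.1432]
ee_rot: [[0.13, 0.992, -0.0], [0.992, -0.13, 0.0], [0.0, -0.0, -1.0]]
contact_force: [-0.1, -0.0, -0.3]
gripper_width: 0.498
gripper_force: 61.3
```

Request:
{"name": "drive_tool", "arguments": {"plan": [-0.015,0,0.5,0,-0.015,0,0.8,0,-0.015,0,0.9,0,-0.015,0,0.94,0,-0.015,0,0.94,0]}}

```text
clock: 27.02
position: [0.4652, -0.4088, 0.0316]
ee_rot: [[0.131, 0.991, 0.001], [0.991, -0.131, -0.002], [-0.001, 0.001, -1.0]]
contact_force: [-0.2, -0.3, 0.6]
gripper_width: 0.499
gripper_force: 61.3
```

Request:
{"name": "drive_tool", "arguments": {"plan": [0,0,0,0,0,0,0,0,0,0,0,0,0,0,-0.3,0,0,0,-0.7,0,0,0,-1,0,0,0,-1,0], "hand": 58}}

```text
clock: 27.9
position: [0.4655, -0.4094, 0.1534]
ee_rot: [[0.131, 0.991, 0.004], [0.991, -0.131, -0.005], [-0.004, 0.004, -1.0]]
contact_force: [-0.1, 0.5, 0.7]
gripper_width: 0.678
gripper_force: 0.0
```

Run:
```python
from h import *
s=get_state();print(s["position"])
im=snapshot("wrist");a=snapshot("side")
cv2.imwrite("pics/w7.png",np.hstack([cv2.resize(im,(400,300)),cv2.resize(a,(400,300))])[:,:,::-1])
```

```text
[ 0.46549426 -0.40942574  0.15344669]
```

View pics/w7.png

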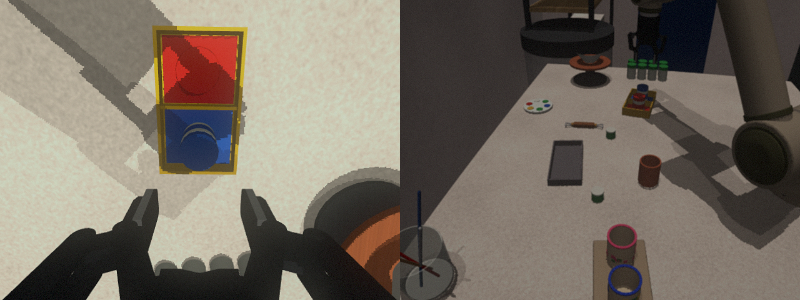

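Both jars are in their bays. Now the trimmer.

Request:
{"name": "drive_tool", "arguments": {"plan": [1,0.64,0,0,1,0.64,0,0,1,0.64,0,0], "hand": 60}}

```text
clock: 28.38
position: [0.5578, -0.2964, 0.1487]
ee_rot: [[0.128, 0.992, -0.002], [0.992, -0.128, 0.002], [0.002, -0.002, -1.0]]
contact_force: [0.2, -0.4, -0.9]
gripper_width: 0.699
gripper_force: 0.0
```

Request:
{"name": "drive_tool", "arguments": {"plan": [1,0.64,0,0.438,1,0.64,0,0.438,1,0.64,0,0.438,1,0.64,0,0.438,1,0.64,0,0.438,1,0.64,0,0.438,1,0.64,0,0.438,1,0.64,0,0.438,1,0.64,0,0.438,1,0.64,0,0.438]}}

```text
clock: 29.62
position: [0.6482, -0.191, 0.1496]
ee_rot: [[0.998, 0.064, -0.001], [0.064, -0.998, 0.0], [-0.001, -0.0, -1.0]]
contact_force: [0.2, 0.7, -0.7]
gripper_width: 0.705
gripper_force: 0.0
```

Run:
```python
from h import *
s=get_state();print(s["position"],s["ee_rot"][:2,:2])
i=camera_info("wrist");im=snapshot("wrist");cv2.imwrite("pics/w8.png",im[:,:,::-1])
print([(d["location"],d["p"]) for d in search_frame("wrist","trimmer")[:2]])
j=camera_info("top");snapshot("top");print([(d["location"],d["p"]) for d in search_frame("top","tray")[:2]])
h=cv2.cvtColor(im,cv2.COLOR_RGB2HSV)
m=cv2.inRange(h,np.array((5,120,40)),np.array((20,255,255)));k,l,st,c=cv2.connectedComponentsWithStats(m)
for q in np.argsort(-st[1:,4])[:2]+1:
    p=np.argwhere(l==q)[:,::-1];print(st[q],cv2.minAreaRect((ray("wrist",p,.014,i)*1000).astype(np.float32)))
```

```text
[ 0.64815341 -0.19099882  0.14964939] [[ 0.9979362   0.06420597]
 [ 0.06420636 -0.99793657]]
[([0.6642, -0.186, 0.012], 0.89)]
[([0.6676, 0.02, 0.0059], 0.65)]
[   0  394   80   86 2990] ((421.71661376953125, 83.02241516113281), (32.86758041381836, 136.2581787109375), 48.002777099609375)
[302 168  22  94 915] ((658.5272827148438, -184.35704040527344), (76.61189270019531, 16.45348358154297), 2.757068157196045)
```

View pics/w8.png

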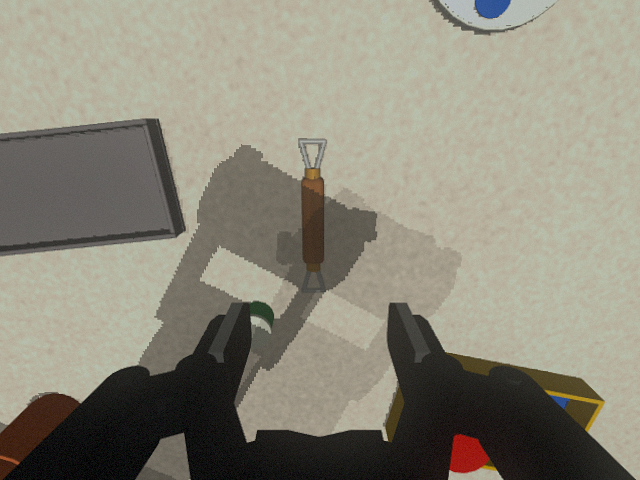

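The trimmer lies at (313,215), straight along the tool's x axis and clear of obstacles.

Request:
{"name": "drive_tool", "arguments": {"plan": [0.04,-0.043,0.3,0,0.04,-0.043,0.7,0,0.04,-0.043,1,0,0.04,-0.043,1,0]}}

```text
clock: 30.32
position: [0.6515, -0.1846, 0.0277]
ee_rot: [[0.998, 0.063, -0.005], [0.063, -0.998, 0.002], [-0.005, -0.003, -1.0]]
contact_force: [-0.6, -0.0, 1.0]
gripper_width: 0.706
gripper_force: 0.0
```

Request:
{"name": "drive_tool", "arguments": {"plan": [0,0,0.1,0,0,0,0.17,0,0,0,0.17,0]}}

```text
clock: 30.7
position: [0.6528, -0.1852, 0.0098]
ee_rot: [[0.998, 0.063, -0.0], [0.063, -0.998, 0.0], [-0.0, -0.0, -1.0]]
contact_force: [-0.8, 0.1, -0.0]
gripper_width: 0.704
gripper_force: 0.0
```

Request:
{"name": "drive_tool", "arguments": {"plan": [0,0,0,0,0,0,0,0,0,0,0,0,0,0,0,0,0,0,0,0,0,0,0,0,0,0,0,0,0,0,0,0], "hand": 5}}

```text
clock: 31.7
position: [0.6532, -0.1854, 0.0106]
ee_rot: [[0.998, 0.063, 0.001], [0.063, -0.998, -0.0], [0.001, 0.001, -1.0]]
contact_force: [-1.0, 1.4, 6.4]
gripper_width: 0.186
gripper_force: 59.2
```

The grip is a bit high on the handle, so I'll regrip 6 mm lower.

Request:
{"name": "drive_tool", "arguments": {"plan": [0,0,0,0,0,0,0,0,0,0,0,0,0,0,0.05,0,0,0,0.05,0,0,0,0.05,0], "hand": 40}}

```text
clock: 32.45
position: [0.6529, -0.1852, 0.0038]
ee_rot: [[0.998, 0.063, -0.0], [0.063, -0.998, 0.0], [-0.0, -0.0, -1.0]]
contact_force: [-0.2, 0.2, -0.3]
gripper_width: 0.469
gripper_force: 0.0
```

Request:
{"name": "drive_tool", "arguments": {"plan": [0,0,0,0,0,0,0,0,0,0,0,0,0,0,0,0,0,0,0,0,0,0,0,0], "hand": 5}}

```text
clock: 33.2
position: [0.6531, -0.1853, 0.0042]
ee_rot: [[0.998, 0.063, 0.001], [0.063, -0.998, -0.0], [0.001, 0.0, -1.0]]
contact_force: [-1.0, 0.7, 5.8]
gripper_width: 0.189
gripper_force: 61.0
```

Request:
{"name": "drive_tool", "arguments": {"plan": [0,0,-0.3,0,0,0,-0.7,0,0,0,-1,0,0,0,-1,0,0,0,-1,0]}}

```text
clock: 33.83
position: [0.6523, -0.1849, 0.1223]
ee_rot: [[0.998, 0.063, -0.002], [0.063, -0.998, 0.001], [-0.002, -0.001, -1.0]]
contact_force: [-0.9, 0.3, -0.2]
gripper_width: 0.194
gripper_force: 60.3
```

Request:
{"name": "drive_tool", "arguments": {"plan": [0.09,-0.9,0,0,0.09,-0.9,0,0,0.09,-0.9,0,0]}}

```text
clock: 34.2
position: [0.6563, -0.0734, 0.1221]
ee_rot: [[0.998, 0.067, -0.003], [0.067, -0.998, 0.001], [-0.003, -0.002, -1.0]]
contact_force: [0.5, -0.9, -1.1]
gripper_width: 0.189
gripper_force: 60.3
```

Request:
{"name": "drive_tool", "arguments": {"plan": [0.09,-0.783,0,-0.535,0.09,-0.783,0,-0.535,0.09,-0.783,0,-0.535,0.09,-0.783,0,-0.535,0.09,-0.783,0,-0.535,0.09,-0.783,0,-0.535,0.09,-0.783,0,-0.535,0.09,-0.783,0,-0.535,0.09,-0.783,0,-0.535,0.09,-0.783,0,-0.535,0.09,-0.783,0,-0.535,0.09,-0.783,0,-0.535]}}

```text
clock: 35.7
position: [0.6616, 0.0175, 0.1236]
ee_rot: [[-0.17, 0.985, -0.001], [0.985, 0.17, 0.0], [0.0, -0.001, -1.0]]
contact_force: [-0.8, 0.3, -0.5]
gripper_width: 0.194
gripper_force: 60.3
```

Run:
```python
from h import *
s=get_state();print(s["position"],s["ee_rot"][:2,:2])
im=snapshot("wrist");a=snapshot("side")
cv2.imwrite("pics/w9.png",np.hstack([cv2.resize(im,(400,300)),cv2.resize(a[100:400,130:530],(400,300))])[:,:,::-1])
```

```text
[0.66164962 0.01745407 0.12357425] [[-0.17010451  0.98542589]
 [ 0.98542602  0.17010454]]
```

View pics/w9.png

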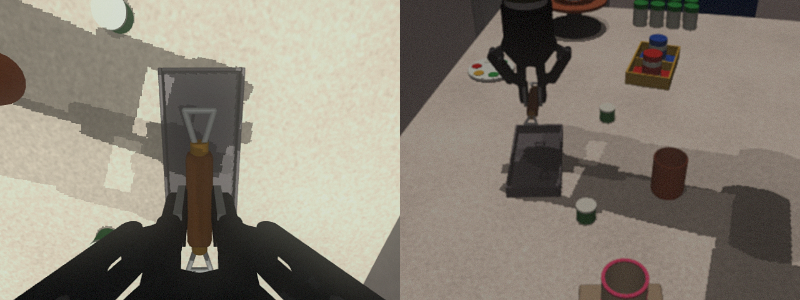

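The trimmer is aligned over the tray, so I'll lower, release and rise.

Request:
{"name": "drive_tool", "arguments": {"plan": [0,0,0.4,0,0,0,0.75,0,0,0,0.9,0,0,0,0.945,0,0,0,0.945,0]}}

```text
clock: 36.42
position: [0.6625, 0.0176, 0.0118]
ee_rot: [[-0.172, 0.985, 0.002], [0.985, 0.172, -0.0], [-0.001, 0.002, -1.0]]
contact_force: [0.3, -0.2, -0.6]
gripper_width: 0.191
gripper_force: 60.3
```

Request:
{"name": "drive_tool", "arguments": {"plan": [0,0,0,0,0,0,0,0,0,0,0,0,0,0,-0.3,0,0,0,-0.7,0,0,0,-1,0,0,0,-1,0], "hand": 38}}

```text
clock: 37.3
position: [0.6631, 0.0175, 0.134]
ee_rot: [[-0.172, 0.985, 0.006], [0.985, 0.172, -0.001], [-0.002, 0.006, -1.0]]
contact_force: [-0.4, -0.3, -0.5]
gripper_width: 0.441
gripper_force: 0.0
```

Request:
{"name": "drive_tool", "arguments": {"plan": [-1,-0.4,-0.5,0,-1,-0.4,-0.5,0,-1,-0.4,-0.5,0,-1,-0.4,-0.5,0]}}

```text
clock: 37.8
position: [0.6349, -0.1091, 0.1898]
ee_rot: [[-0.171, 0.985, -0.001], [0.985, 0.171, 0.001], [0.001, -0.001, -1.0]]
contact_force: [-0.6, 0.7, 0.2]
gripper_width: 0.444
gripper_force: 0.0
```

Run:
```python
from h import *
a=snapshot("side");b=snapshot("top")
cv2.imwrite("pics/w10.png",np.hstack([cv2.resize(a,(400,300)),cv2.resize(b[130:370],(400,300))])[:,:,::-1])
for n in "cup_blue cup_pink cup_plain jar_red jar_blue trimmer".split():
    print(n,[(np.round(d["location"],3).tolist(),round(d["p"],2)) for d in search_frame("side",n)[:1]])
```

```text
cup_blue [([0.466, 0.388, 0.068], 0.88)]
cup_pink [([0.485, 0.322, 0.061], 0.97)]
cup_plain [([0.434, 0.081, 0.047], 0.77)]
jar_red [([0.473, -0.302, 0.05], 0.7)]
jar_blue []
trimmer [([0.662, 0.03, 0.019], 0.91)]
```

View pics/w10.png

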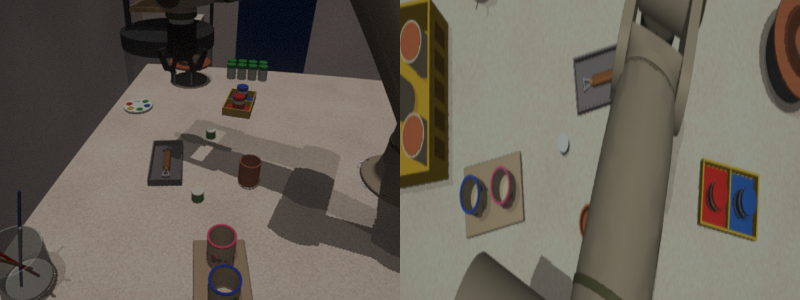

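Everything is in place: cups on the shelf, jars in their bays, trimmer flat in the tray, and the plain cup not moved.

```bash
python3 -c "
from bench import *
print(close_job())"
```

```text
the job is handed in; nothing more can be done
None
```

The job is handed in; in the last pictures both painted cups stand on the shelf, both jars are in their matching bays, the trimmer lies in the tray and the plain cup hasn't moved (about 38 s of the 122 s used; no verdict was returned).

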